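# Hang the wide dipper on the utensil rail

## Robot

A 6-joint arm with a two-finger parallel gripper is mounted at the origin on the work surface. World frame = base frame: x ahead of the robot, y to its left, z up, the work surface at z = 0. Lengths are in mm, angles in rad, forces in N, time in s.
With the tool pointing down it reaches from about 400 to 925 mm from the base axis. Payload 12.5 kg.
Tool frame: the origin (TCP) lies at the very end of the fingers, on their centre line; the grasp point (between the pads) lies 19 mm behind it; z points along the fingers, y is the line along which they close (so a half turn about z gives the same grasp; the last joint's range is limited). The gripper opens to 95 mm and grips with 3 to 60 N. Pads are 20 mm wide; open, the fingers measure 119 mm over their backs; the gripper's body (75 mm by 180 mm) begins 59 mm behind the grasp point.
Start: joints at [-1.305, 0.491, 1.559, -0, 1.092, -0.106], TCP at [227.082, -582.306, 214.661] pointing down, gripper open.
Joint ranges: [-3.1, 3.1], [-0.84, 2.19], [0.05, 2.79], [-1.13, 4.28], [0.06, 2.93], [-2.69, 2.69]. Speed limits (rad/s): [2.22, 2.22, 2.79, 3.14, 3.14, 3.14].

## Interface

Orientations are given as [roll, pitch, yaw] about the fixed x, y, z axes, in that order (R = Rz(yaw) Ry(pitch) Rx(roll)).
In Python, from cell import state, imaging, env, spot_in, mark_of gives the robot as it stands. The module is installed in compiled form; this text tells all that it offers.
- The arm moves only by the tool step_arm, never from a script. Its argument "increments" is a list of rows, each an object with "slide": the shift along the tool's x, y, z in m, a list of three; "roll": the turn about the tool's z in rad. A call has 1 to 5 rows; each row is the pose to reach, as a shift and turn from the pose commanded when the call began, along the tool's axes at that moment; what a row does not reach only later rows make up. A row lasts 1/8 s, in which the tool goes at most 62.5 mm and 10.7 degrees, less where a joint would pass 70% of its speed; a pose out of reach is approached as far as the arm can. A call with a gripper value outside its range is refused whole. "fingers" is the opening, from 0 (shut) to 1 (fully open), set as the call begins (left out, the last holds). The fingers move at their own pace and stop on an object; the grip force is fixed at half the most. Time passes only in rows, so rows that repeat a pose let the fingers close. It gives the time, the measured TCP pose, the force, the opening and the grip force at its end, in the units of the state.
- state(): the state, without advancing time (a new reading comes with each control period).
- imaging.read_camera(name): name is "side" or "top"; returns a dict with "color" (400x640x3 uint8, red, green, blue), "z_map" (400x640 float32, mm along the optical axis (not along the pixel's ray), 0 where there is no reading), "intrinsics" (3x3 intrinsics, pixels), "camera_from_world" (4x4, takes a point from world to camera coordinates). Camera axes: x right, y up, looking along -z (the intrinsics and any distortion apply to the point x, -y, -z); pixel columns grow to the right and rows downward; lengths in mm; the calibration is good to about 2 mm. A picture is of the moment at which its call begins.
- env.job_done(): hands the job in; it is judged then, once.
Trained networks look in the newest picture that a camera, given by its name, has taken for a name from the list of things; names that differ only in an ending like _2 or _b are one class to them, and where a whole thing is asked for, a point or a joint stands for the part that bears it (a point fixed in the world has none). Each returns a list of dicts, best first, with "confidence" (0 to 1); they miss things now and then, are a little off and sometimes report something else, mostly with a low value. They report only what shows in the picture. A call takes as long as a camera call.
- spot_in(camera, target): "bbox" ([left, top, right, bottom] in pixels, round what is visible of it).
- mark_of(camera, target): "uv" ([column, row] in pixels: a listed point, or the origin of a listed thing).
The state is a dict: "t": time; "joints": joint angles; "qvel": joint speeds; "tau": joint torques, N m; "eef_pos": TCP position; "tcp_rot": TCP orientation; "ft_force": force on the tool from outside, world axes, zero at the start; "moment": the same for the moment, N m; "opening": opening from 0.0 (shut) to 1.0 (fully open); "grip_force": force on a finger pad.
Only numpy, scipy, OpenCV 4.12 (cv2) and the standard library are available. Lean on these libraries where they do the work, as an engineer would, in place of code of your own. Each camera call takes 0.05 s, during which the arm holds its last target. There are 200 camera calls.

## Task

Tidy up after baking: take the wide dipper by its wooden grip and hang it on the utensil rail, by sliding its open ring sideways over the bar through the gap and letting it down so that it hangs freely near the middle of the bar, between the turner and the whisk. Leave the narrow dipper standing where it is.

Things in the scene. Friction and masses are not known exactly. Their poses are not given: they have to be found in the camera images.
- dipper: Wide dipper, steel, upright, 160 g, 187 mm tall: cup 68 mm across, 46 high; a strip 14 mm wide (y) rises at the cup's -x side into an open C ring above the cup. On the ring a flat wooden grip, centred, 26 mm (x) by 14 mm (y), 141 to 187 mm above the underside: grip its upper part across the 14 mm. Origin: centre of the underside; x points out of the ring's gap, y along the ring's axis, z up.
- dipper_ring (a point): Centre of the wide dipper's C ring, on the cup's axis 115 mm above the underside; the dipper's axes. The ring lies in the x-z plane: inner radius 24 mm, outer 28. Its gap opens to +x at the height of the ring's centre, about 34 mm high (17 mm below to 17 above the centre). Hung on the bar, the ring's centre is 19 mm below the bar's axis.
- rail_mid (a point): Middle of the rail's bar, on its axis, 210 mm above the worktop. The bar is a fixed level steel rod, 10 mm in diameter, along y, between posts at y = +-200 mm; z up, -x the side towards the robot. A wooden turner hangs at y = +150 mm, a small whisk at y = -150 mm, each at most 50 mm wide and immovable; the bar between them is free, above and below.
- narrow_dipper: Narrow dipper, to be left alone: the same ring, strip, wooden grip and height (187 mm) on a narrower, deeper cup, 44 mm across and 66 mm high. Origin: centre of the underside, axes as for the wide one.

How it is judged:
By the outcome, as a careful person would: the job done as asked, in the order asked, and still so for the second after the job is handed in, with the robot touching nothing.
It also fails if it takes over 37 s, if anything falls off the work surface, if the arm or the gripper's body presses on something with over 40 N, if the wrist force passes 120 N, or if a joint passes its speed limit or range.

## Working session

There is one attempt and no reset: what is moved stays moved. The work goes in short steps, Python scripts to look and compute and a tool call to move; the robot and the scene stay as the last step left them, time stands still between calls to the robot, and variables do not carry over. Pictures are saved under pics/ and viewed, at most 10 in all, crops included, and the job is handed in when it is done.

Besides the shell and the picture viewer there is one more tool, called as name([rows], argument=value, ...), one row to a line, values as JSON. step_arm: Moves the arm, as the interface text tells. Its arguments: {"type":"object","properties":{"increments":{"type":"array"},"fingers":{"type":"number"}},"required":["increments"]}

```bash
mkdir -p pics
cat > h.py <<'E'
import numpy as np, cv2
from cell import state, imaging, env, spot_in, mark_of
def cam(n): return imaging.read_camera(n)
def ray(c,uv):
    K=c['intrinsics'];T=c['camera_from_world'];R=T[:3,:3];t=T[:3,3]
    d=np.linalg.inv(K)@[uv[0],uv[1],1]; d=np.array([d[0],-d[1],-d[2]])
    return -R.T@t, R.T@d
def at_z(c,uv,z):
    o,d=ray(c,uv); return o+d*(z-o[2])/d[2]
def pts(c):
    z=c['z_map'];v,u=np.mgrid[:400,:640]
    o,d0=ray(c,(0,0))
    K=c['intrinsics'];R=c['camera_from_world'][:3,:3]
    p=np.stack([(u-K[0,2])/K[0,0],-(v-K[1,2])/K[1,1],-np.ones_like(z)],-1)*z[...,None]
    return p@R+o
def tri(c1,u1,c2,u2):
    o1,d1=ray(c1,u1);o2,d2=ray(c2,u2)
    s=np.linalg.lstsq(np.stack([d1,-d2],1),o2-o1,rcond=None)[0]
    a,b=o1+d1*s[0],o2+d2*s[1]; return (a+b)/2,np.linalg.norm(a-b)
E
python3 - <<'E'
from h import *
s=state();print(s)
C={n:cam(n) for n in('side','top')}
cv2.imwrite('pics/a.png',np.vstack([C[n]['color'][...,::-1] for n in C])[:,:] if 0 else C['side']['color'][...,::-1])
cv2.imwrite('pics/b.png',C['top']['color'][...,::-1])
for n in C:
    print(n,ray(C[n],(320,200)))
    for k in('dipper','dipper_ring','rail_mid','narrow_dipper'):
        print(n,k,mark_of(n,k),spot_in(n,k) if k!='rail_mid' else '')
E
```

```text
{'t': 0.0, 'joints': array([-1.30458224e+00,  4.91591792e-01,  1.55947573e+00, -3.98963594e-06,
        1.09171398e+00, -1.05642883e-01]), 'qvel': array([ 0.00053509, -0.00132971, -0.00063803,  0.00077985, -0.00155196,
        0.00062457]), 'tau': array([ 1.33578571e-03, -6.12643576e+01, -2.58190495e+01,  6.93112356e-02,
        4.81865939e-02, -1.56927713e-04]), 'eef_pos': array([ 227.01771589, -582.03305959,  214.03268162]), 'tcp_rot': array([-3.14041006e+00, -1.21840985e-04,  3.71858735e-01]), 'ft_force': array([-0.01133284,  0.03088788, -0.03443622]), 'moment': array([-0.02073163, -0.00182968, -0.04776881]), 'grip_force': 0.0, 'opening': 0.9985946598560111}
side (array([347.62148214, 829.93037059, 710.37542991]), array([ 0.1805163 , -0.80896342, -0.5594984 ]))
side dipper [{'uv': [343.2, 328.5], 'confidence': 0.68}] [{'bbox': [325.6, 257.8, 360.8, 342.5], 'confidence': 0.96}]
side dipper_ring [{'uv': [349.1, 285.5], 'confidence': 0.66}] []
side rail_mid [{'uv': [274.1, 171.1], 'confidence': 0.81}, {'uv': [342.2, 328.4], 'confidence': 0.41}] 
side narrow_dipper [{'uv': [368.4, 204.0], 'confidence': 0.63}] [{'bbox': [359.2, 144.2, 382.7, 209.5], 'confidence': 0.8}]
top (array([ 413.77350993,  -10.92200573, 1055.11407612]), array([ 0.15190685,  0.02232011, -0.98833344]))
top dipper [{'uv': [225.3, 258.1], 'confidence': 0.59}, {'uv': [321.8, 158.3], 'confidence': 0.23}] [{'bbox': [198.5, 245.2, 237.5, 270.0], 'confidence': 0.82}]
top dipper_ring [{'uv': [211.7, 257.2], 'confidence': 0.84}] [{'bbox': [200.3, 241.2, 240.5, 277.1], 'confidence': 0.56}]
top rail_mid [{'uv': [319.7, 156.2], 'confidence': 0.69}] 
top narrow_dipper [{'uv': [410.7, 258.5], 'confidence': 0.95}] [{'bbox': [397.5, 249.6, 429.3, 267.2], 'confidence': 0.6}]
```

View pics/a.png

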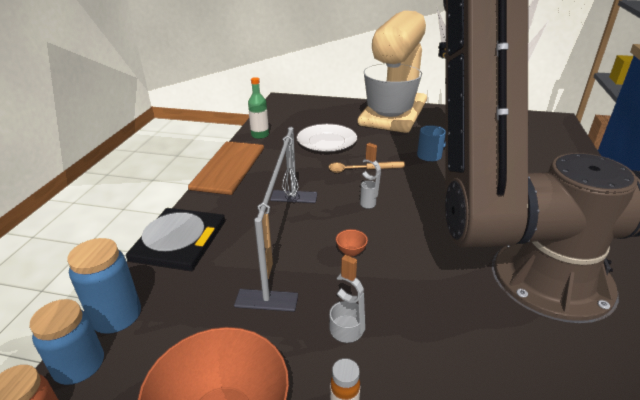

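View pics/b.png

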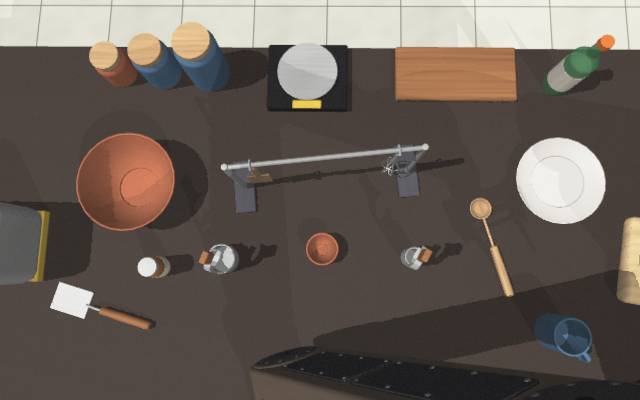

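The side view shows the wide dipper at about (345,320), the narrow one at (370,190) and the bar running from (263,210) to (291,132). In the top view the bar runs from (224,167) to (425,147), the wide dipper's grip is at (206,258), and a small bowl sits at (322,249).

```bash
python3 - <<'E'
from h import *
t=cam('top');s=cam('side')
a=at_z(t,(224,167),210);b=at_z(t,(425,147),210)
print('bar ends top',a,b,'mid',(a+b)/2,'len',np.linalg.norm(a-b),'yaw',np.arctan2(*(b-a)[[0,1]]) )
print('mid marks',at_z(t,(319.7,156.2),210),tri(t,(319.7,156.2),s,(274.1,171.1)))
print('dip',at_z(t,(225.3,258.1),0),at_z(s,(343.2,328.5),0),'ring',at_z(t,(211.7,257.2),115),at_z(s,(349.1,285.5),115))
P={n:pts(c) for n,c in(('top',t),('side',s))}
for n in P:
  p=P[n]; q=p.reshape(-1,3); col=(t if n=='top' else s)['color'].reshape(-1,3).astype(int)
  c0=at_z(t,(225.3,258.1),0)
  near=np.hypot(q[:,0]-c0[0],q[:,1]-c0[1])<55
  for lo,hi in((8,40),(50,85),(85,138),(143,183),(184,192)):
    m=near&(q[:,2]>lo)&(q[:,2]<hi)
    if m.sum()<4: print(n,lo,m.sum());continue
    w=q[m]
    r=cv2.minAreaRect(w[:,:2].astype(np.float32)); print(n,lo,hi,m.sum(),w.mean(0).round(1),w.min(0).round(),w.max(0).round(),r)
  # rail
  m=(q[:,2]>200)&(q[:,2]<222)&(abs(q[:,1]-(a+b)[1]/2)<120)&(abs(q[:,0]-(a+b)[0]/2)<60)
  w=q[m]; 
  if len(w)>5:
    f=np.polyfit(w[:,1],w[:,0],1); print(n,'bar fit slope',f[0],'x at mid',np.polyval(f,(a+b)[1]/2),w[:,2].mean(),w[:,2].max(),len(w))
E
python3 - <<'E'
import cv2
a=cv2.imread('pics/a.png')[230:360,290:410];b=cv2.imread('pics/b.png')[225:290,180:260]
cv2.imwrite('pics/c.png',cv2.hconcat([cv2.resize(a,(370,400),interpolation=2),cv2.resize(b,(430,400),interpolation=2)]))
E
```

```text
bar ends top [607.49357964 201.6193486  210.        ] [ 653.4376574  -198.46451149  210.        ] mid [630.46561852   1.57741856 210.        ] len 402.71323964586685 yaw 3.027257371805392
mid marks [632.06929031  10.42487653 210.        ] (array([633.64573259,  10.6549111 , 207.34686634]), np.float64(1.7541427546915995))
dip [429.661339   240.17590086   0.        ] [434.82733425 239.92883735   0.        ] ring [429.284825   242.54904825 115.        ] [426.9625588  234.83885754 115.        ]
top 8 40 212 [427.2 232.   16.9] [392. 207.   8.] [459. 263.  40.] ((425.0662536621094, 234.7118682861328), (55.90732955932617, 67.4666748046875), 88.61180877685547)
top 50 85 11 [399.7 240.8  62.9] [394. 208.  50.] [430. 249.  84.] ((409.5213623046875, 225.00950622558594), (11.674606323242188, 51.2963981628418), 36.68617630004883)
top 85 138 158 [421.9 240.7 105.3] [397. 228.  88.] [448. 256. 138.] ((423.022705078125, 242.5208740234375), (15.473471641540527, 49.63601303100586), 69.93456268310547)
top 143 183 72 [426.9 234.6 162.8] [412. 230. 143.] [442. 241. 182.] ((427.3440856933594, 235.1595764
[... 613 characters left out ...]
2.0379638671875), (18.709035873413086, 6.630377769470215), 68.88034057617188)
side 85 138 327 [418.1 246.7 107.1] [398. 230.  85.] [449. 259. 138.] ((423.57672119140625, 242.99485778808594), (16.121530532836914, 51.713260650634766), 70.8056640625)
side 143 183 258 [428.  247.  163.5] [415. 239. 143.] [442. 253. 183.] ((428.2330017089844, 246.55087280273438), (27.145463943481445, 13.613758087158203), 2.441622018814087)
side 184 192 83 [427.9 242.6 186.3] [415. 233. 184.] [441. 252. 188.] ((427.93524169921875, 242.6470947265625), (14.318366050720215, 25.87337875366211), 76.5851058959961)
side bar fit slope -0.11710352102105741 x at mid 629.2819319196585 213.70001016950886 218.6820963699198 262
```

View pics/c.png

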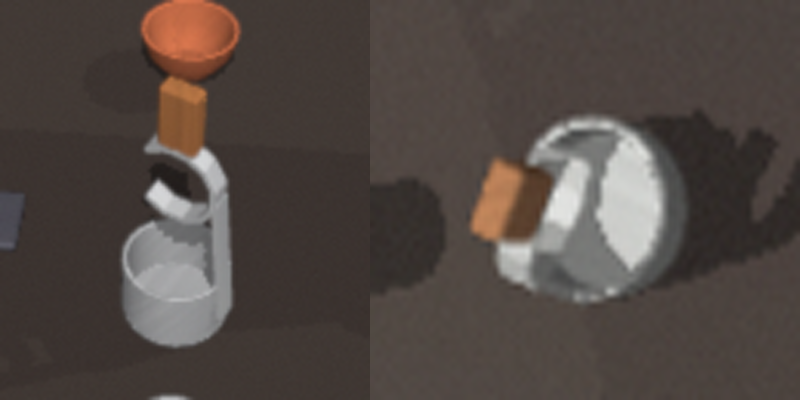

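The dipper measures at about (428,241) with yaw ≈ -0.34. Its grip top is at 187 mm, as expected. The bar middle is at about (630,4) with rail yaw ≈ 0.116. Now I move up and across.

```bash
cat > go.py <<'E'
import sys,numpy as np
from cell import state
x,y,z,w=map(float,sys.argv[1:5]); s=state();p=s['eef_pos'];a=s['tcp_rot'][2]
d=np.array([x,y,z])-p;c,n=np.cos(a),np.sin(a)
print('slide',np.round([c*d[0]+n*d[1],n*d[0]-c*d[1],-d[2]],1),'roll',round(a-w,3),'pos',p.round(1),s['tcp_rot'].round(3),s['t'],s['joints'].round(2),s['ft_force'].round(1))
E
python3 go.py 450 -250 300 0.372
```

```text
slide [ 328.4 -228.6  -85.3] roll -0.0 pos [ 227.1 -582.3  214.7] [3.141 0.    0.372] 0.9 [-1.3   0.49  1.56  0.    1.09 -0.11] [ 0.5  0.1 -1.4]
```

step_arm([
  {"slide":[0.328,-0.228,-0.086],"roll":0},
  {"slide":[0.328,-0.228,-0.086],"roll":0},
  {"slide":[0.328,-0.228,-0.086],"roll":0},
  {"slide":[0.328,-0.228,-0.086],"roll":0},
  {"slide":[0.328,-0.228,-0.086],"roll":0},
], fingers=0.6)

```text
t: 1.52
eef_pos: [398.2, -327.0, 281.0]
tcp_rot: [3.141, -0.0, 0.372]
ft_force: [2.5, -0.9, -1.1]
opening: 0.608
grip_force: 0.0
```

```bash
python3 go.py 430 240 300 -0.34
```

```text
slide [ 235.4 -516.8  -19. ] roll 0.712 pos [ 398.2 -327.   281. ] [ 3.141 -0.     0.372] 1.525 [-0.82  0.27  1.73  0.    1.14  0.38] [ 2.5 -0.9 -1.1]
```

step_arm([
  {"slide":[0.235,-0.517,-0.019],"roll":0.712},
  {"slide":[0.235,-0.517,-0.019],"roll":0.712},
  {"slide":[0.235,-0.517,-0.019],"roll":0.712},
  {"slide":[0.235,-0.517,-0.019],"roll":0.712},
  {"slide":[0.235,-0.517,-0.019],"roll":0.712},
])

```text
t: 2.15
eef_pos: [414.3, -38.3, 290.5]
tcp_rot: [3.142, -0.001, -0.344]
ft_force: [1.8, 0.7, -1.0]
opening: 0.606
grip_force: 0.0
```

```bash
python3 go.py 428 241 300 -0.34
```

```text
slide [ -81.3 -267.6   -9.5] roll -0.004 pos [414.3 -38.3 290.5] [ 3.142e+00 -1.000e-03 -3.440e-01] 2.15 [-0.25  0.1   1.92 -0.    1.12  1.66] [ 1.8  0.7 -1. ]
```

step_arm([
  {"slide":[-0.081,-0.268,-0.01],"roll":0},
  {"slide":[-0.081,-0.268,-0.01],"roll":0},
  {"slide":[-0.081,-0.268,-0.01],"roll":0},
  {"slide":[-0.081,-0.268,-0.01],"roll":0},
  {"slide":[-0.081,-0.268,-0.01],"roll":0},
])

```text
t: 2.78
eef_pos: [427.0, 242.7, 300.2]
tcp_rot: [-3.141, -0.0, -0.338]
ft_force: [0.2, -0.4, -0.1]
opening: 0.598
grip_force: 0.0
```

```bash
python3 - <<'E'
from h import *
s=cam('side');t=cam('top')
cv2.imwrite('pics/d.png',cv2.resize(s['color'][120:370,250:500,::-1],(590,590)))
for n,c in(('top',t),('side',s)):
  q=pts(c).reshape(-1,3);near=np.hypot(q[:,0]-428,q[:,1]-241)<55
  for lo,hi in((90,138),(143,183),(184,192)):
    m=near&(q[:,2]>lo)&(q[:,2]<hi)
    if m.sum()>8: print(n,lo,m.sum(),q[m].mean(0).round(1),cv2.minAreaRect(q[m][:,:2].astype(np.float32)))
E
python3 go.py 428 241 155 -0.34
```

```text
top 90 15 [445.4 234.2 115.5] ((445.17413330078125, 234.1285858154297), (13.33752155303955, 2.390209197998047), 69.9222183227539)
side 90 300 [417.8 246.8 109.2] ((423.37481689453125, 242.87538146972656), (18.18622398376465, 51.381996154785156), 70.1007080078125)
side 143 257 [427.7 247.1 163.4] ((427.8929748535156, 245.70870971679688), (27.077091217041016, 15.267224311828613), 6.951919078826904)
side 184 81 [428.5 242.6 186.5] ((428.67205810546875, 241.8531494140625), (13.483152389526367, 24.738048553466797), 74.98046112060547)
slide [  1.2   1.  145. ] roll 0.003 pos [427.2 242.3 300. ] [-3.141 -0.    -0.337] 2.875 [0.38 0.21 1.75 0.   1.17 2.29] [-0.5  0.1 -0.5]
```

View pics/d.png

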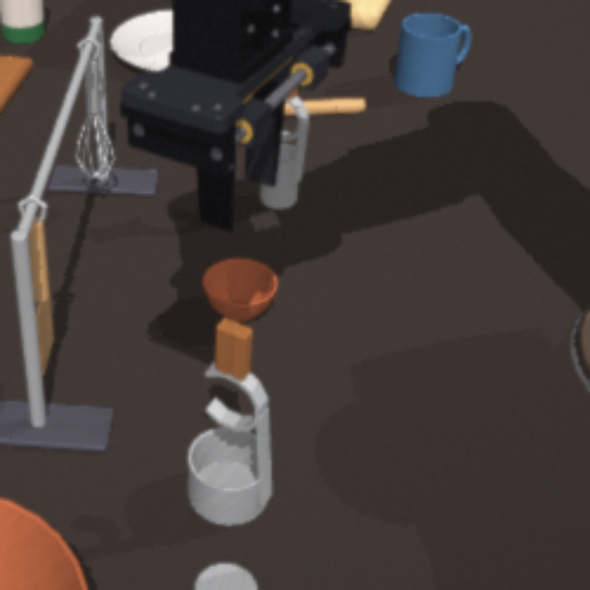

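The fingers (tips near (215,225) and (260,180) in the crop) are centred above the grip, with its top at (233,325). Next I descend and close.

step_arm([
  {"slide":[0.001,0.001,0.05],"roll":0},
  {"slide":[0.001,0.001,0.1],"roll":0},
  {"slide":[0.001,0.001,0.125],"roll":0},
  {"slide":[0.001,0.001,0.145],"roll":0},
  {"slide":[0.001,0.001,0.145],"roll":0},
])

```text
t: 3.5
eef_pos: [427.6, 237.6, 154.3]
tcp_rot: [3.14, 0.002, -0.341]
ft_force: [0.4, 0.3, -0.7]
opening: 0.603
grip_force: 0.0
```

step_arm([
  {"slide":[0,0,0],"roll":0},
  {"slide":[0,0,0],"roll":0},
  {"slide":[0,0,0],"roll":0},
  {"slide":[0,0,0],"roll":0},
  {"slide":[0,0,0],"roll":0},
], fingers=0)

```text
t: 4.12
eef_pos: [428.1, 238.6, 155.2]
tcp_rot: [-3.142, -0.0, -0.34]
ft_force: [-0.6, -1.0, -1.4]
opening: 0.147
grip_force: 30.0
```

step_arm([
  {"slide":[0,0,0],"roll":0},
  {"slide":[0,0,-0.02],"roll":0},
  {"slide":[0,0,-0.05],"roll":0},
  {"slide":[0,0,-0.09],"roll":0},
  {"slide":[0,0,-0.095],"roll":0},
])

```text
t: 4.75
eef_pos: [428.7, 238.9, 252.1]
tcp_rot: [-3.139, -0.003, -0.34]
ft_force: [-0.4, -0.1, -1.9]
opening: 0.151
grip_force: 30.0
```

```bash
python3 go.py 530 -8 250 0.116
```

```text
slide [177.9 199.    2.1] roll -0.456 pos [428.7 238.9 252.1] [-3.139e+00 -3.000e-03 -3.400e-01] 4.75 [ 0.37  0.26  1.83 -0.    1.05  2.28] [-0.4 -0.1 -1.9]
```

Grip held at 30 N, with a 14 mm opening. Now I swing to the front of the rail.

step_arm([
  {"slide":[0.03,0.033,0.002],"roll":-0.09},
  {"slide":[0.06,0.066,0.002],"roll":-0.19},
  {"slide":[0.095,0.106,0.002],"roll":-0.28},
  {"slide":[0.13,0.145,0.002],"roll":-0.37},
  {"slide":[0.16,0.179,0.002],"roll":-0.45},
])

```text
t: 5.38
eef_pos: [519.3, 14.7, 246.9]
tcp_rot: [-3.141, 0.002, 0.112]
ft_force: [0.6, 1.6, -0.6]
opening: 0.147
grip_force: 30.0
```

step_arm([
  {"slide":[0.013,0.025,0],"roll":-0.006},
  {"slide":[0.013,0.025,0],"roll":-0.006},
  {"slide":[0.013,0.025,0],"roll":-0.006},
])

```text
t: 5.75
eef_pos: [534.2, -6.5, 247.3]
tcp_rot: [-3.141, 0.002, 0.116]
ft_force: [0.6, 0.3, -1.1]
opening: 0.147
grip_force: 30.0
```

```bash
python3 - <<'E'
from h import *
s=cam('side');t=cam('top');e=state()['eef_pos'];print(e)
cv2.imwrite('pics/e.png',cv2.resize(s['color'][100:300,220:420,::-1],(590,590)))
for n,c in(('top',t),('side',s)):
  print(n,'ring',mark_of(n,'dipper_ring'),'rail',mark_of(n,'rail_mid'))
  q=pts(c).reshape(-1,3);near=np.hypot(q[:,0]-e[0],q[:,1]-e[1])<45
  for lo,hi in((90,98),(100,136),(165,185),(185,232)):
    m=near&(q[:,2]>lo)&(q[:,2]<hi)
    if m.sum()>8: print(n,lo,m.sum(),q[m].mean(0).round(1),q[m].min(0).round(),q[m].max(0).round(),cv2.minAreaRect(q[m][:,:2].astype(np.float32)))
  m=(q[:,2]>195)&(q[:,2]<225)&(abs(q[:,1])<110)&(abs(q[:,0]-630)<25)
  if m.sum()>5:
    w=q[m];f=np.polyfit(w[:,1],w[:,0],1);print(n,'bar',f,w[:,2].mean(),m.sum())
E
python3 go.py 629.5 4 250 0.116
```

```text
[534.2663915   -6.113029   247.80927937]
top ring [] rail []
side ring [{'uv': [320.2, 169.7], 'confidence': 0.76}] rail []
side 90 40 [529.3  14.4  95.7] [500. -38.  92.] [564.  30.  98.] ((528.3695068359375, -0.9718818664550781), (66.17840576171875, 54.03361892700195), 65.65227508544922)
side 100 665 [532.7  -1.5 118.9] [498. -41. 100.] [565.  33. 136.] ((534.1033935546875, -2.8136978149414062), (66.53938293457031, 69.95272064208984), 33.87946319580078)
side 165 66 [525.7  -3.1 180.3] [502. -14. 165.] [546.   4. 185.] ((523.9987182617188, -5.688562393188477), (44.35384750366211, 16.944074630737305), 6.079394340515137)
side 185 144 [522.6  -3.1 208. ] [503. -20. 185.] [554.   8. 232.] ((529.389892578125, -4.314164161682129), (50.51665496826172, 21.357135772705078), 11.141744613647461)
side bar [-1.17983764e-01  6.29483749e+02] 213.57987910602043 233
slide [95.4  0.7 -1.7] roll 0.001 pos [534.6  -6.4 248.3] [ 3.141 -0.     0.117] 6.05 [-0.14  0.33  1.74 -0.    1.08  1.32] [-0.2  0.5 -1.6]
```

View pics/e.png

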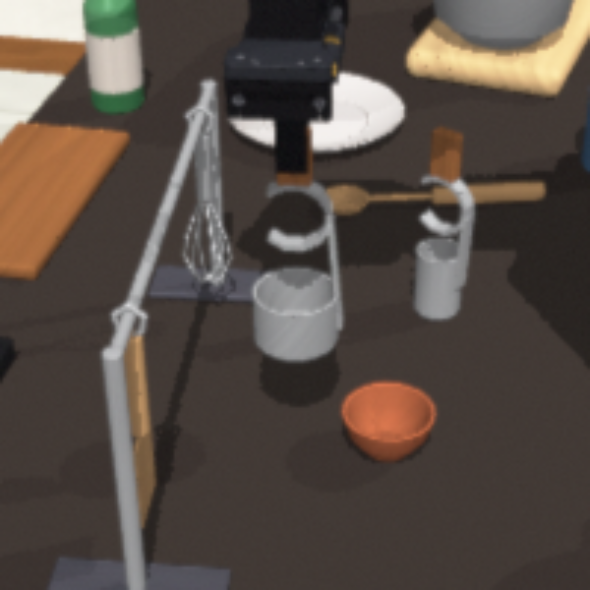

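The dipper hangs plumb with its gap facing the bar: ring at (300,215) in the crop, bar at about (165,215). The heights agree, so I slide in slowly and then look.

step_arm([
  {"slide":[0.02,0,-0.002],"roll":0},
  {"slide":[0.045,0,-0.002],"roll":0},
  {"slide":[0.07,0.001,-0.002],"roll":0},
  {"slide":[0.09,0.001,-0.002],"roll":0},
  {"slide":[0.095,0.001,-0.002],"roll":0},
])

```text
t: 6.68
eef_pos: [629.8, 3.4, 249.8]
tcp_rot: [3.142, 0.0, 0.116]
ft_force: [-0.1, -0.2, -1.0]
opening: 0.146
grip_force: 30.0
```

step_arm([
  {"slide":[0,0,0],"roll":0},
  {"slide":[0,0,0],"roll":0},
])

```text
t: 6.92
eef_pos: [628.7, 3.1, 250.3]
tcp_rot: [3.141, 0.0, 0.116]
ft_force: [0.4, 0.9, -1.2]
opening: 0.143
grip_force: 30.0
```

```bash
python3 - <<'E'
from h import *
s=cam('side')
cv2.imwrite('pics/f.png',cv2.resize(s['color'][110:260,210:360,::-1],(590,590),interpolation=cv2.INTER_CUBIC))
E
python3 go.py 629.5 4 231 0.116
```

```text
slide [ 0.9 -0.9 19.4] roll -0.0 pos [628.7   3.  250.4] [ 3.141 -0.     0.116] 6.975 [-0.1   0.46  1.5  -0.    1.17  1.35] [-0.   0.5 -2. ]
```

View pics/f.png

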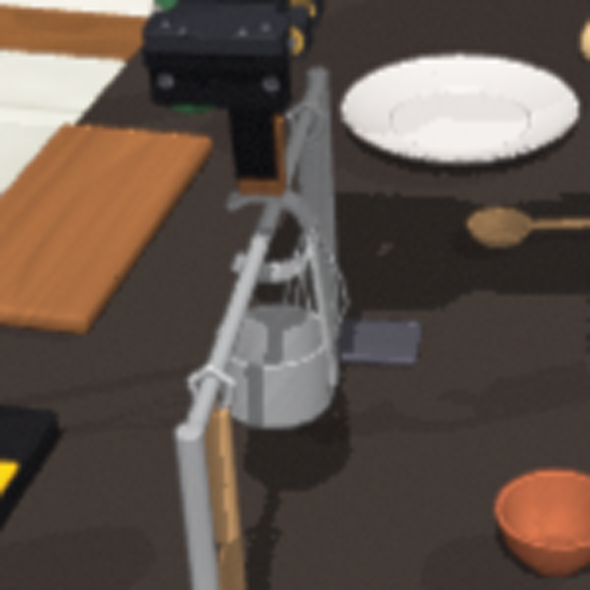

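The bar passes through the ring (crop (270,225)) with no contact force. Now I lower gently.

step_arm([
  {"slide":[0.001,0,0.006],"roll":0},
  {"slide":[0.001,0,0.011],"roll":0},
  {"slide":[0.001,0,0.015],"roll":0},
  {"slide":[0.001,0,0.017],"roll":0},
  {"slide":[0.001,0,0.017],"roll":0},
])

```text
t: 7.6
eef_pos: [630.3, 3.2, 233.0]
tcp_rot: [3.142, 0.0, 0.116]
ft_force: [0.2, -0.1, -1.4]
opening: 0.144
grip_force: 30.0
```

step_arm([
  {"slide":[0,0,0.001],"roll":0},
  {"slide":[0,0,0.002],"roll":0},
  {"slide":[0,0,0.002],"roll":0},
])

```text
t: 7.98
eef_pos: [630.3, 3.2, 231.2]
tcp_rot: [3.141, -0.0, 0.116]
ft_force: [0.5, -1.1, -0.6]
opening: 0.147
grip_force: 30.0
```

step_arm([
  {"slide":[0,0,0.001],"roll":0},
  {"slide":[0,0,0.002],"roll":0},
  {"slide":[0,0,0.002],"roll":0},
])

```text
t: 8.35
eef_pos: [630.4, 3.2, 230.9]
tcp_rot: [3.141, -0.002, 0.116]
ft_force: [-4.5, 0.1, 11.8]
opening: 0.146
grip_force: 30.0
```

Contact: the bar is bearing on the ring. I relax by 1 mm, then release slowly.

step_arm([
  {"slide":[0,0,-0.001],"roll":0},
  {"slide":[0,0,-0.001],"roll":0},
])

```text
t: 8.6
eef_pos: [630.4, 3.1, 231.0]
tcp_rot: [3.141, -0.001, 0.116]
ft_force: [-1.8, 0.6, 8.2]
opening: 0.145
grip_force: 30.0
```

step_arm([
  {"slide":[0,0,0],"roll":0},
  {"slide":[0,0,0],"roll":0},
  {"slide":[0,0,0],"roll":0},
  {"slide":[0,0,0],"roll":0},
  {"slide":[0,0,0],"roll":0},
], fingers=0.5)

```text
t: 9.22
eef_pos: [630.3, 3.1, 230.1]
tcp_rot: [3.142, 0.0, 0.116]
ft_force: [-0.2, -0.3, -0.4]
opening: 0.499
grip_force: 0.0
```

Run:
```python
from h import *
s=cam('side')
cv2.imwrite('pics/g.png',cv2.resize(s['color'][110:260,210:360,::-1],(590,590),interpolation=cv2.INTER_CUBIC))
```

```text
(no output)
```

View pics/g.png

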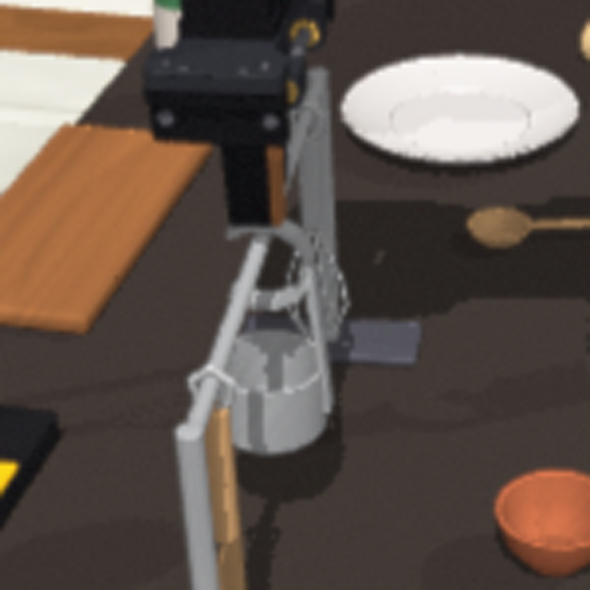

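The dipper is hanging: the ring top rests on the bar at (265,238), the fingers are open and there is no force. I retreat straight up and let it settle.

step_arm([
  {"slide":[0,0,-0.02],"roll":0},
  {"slide":[0,0,-0.05],"roll":0},
  {"slide":[0,0,-0.09],"roll":0},
  {"slide":[0,0,-0.13],"roll":0},
  {"slide":[0,0,-0.15],"roll":0},
])

```text
t: 9.9
eef_pos: [630.5, 3.2, 382.6]
tcp_rot: [3.141, -0.003, 0.116]
ft_force: [-0.1, 0.2, -0.7]
opening: 0.498
grip_force: 0.0
```

step_arm([
  {"slide":[-0.06,0,0],"roll":0},
  {"slide":[-0.12,0,0],"roll":0},
  {"slide":[-0.15,0,0],"roll":0},
  {"slide":[-0.15,0,0],"roll":0},
  {"slide":[-0.15,0,0],"roll":0},
])

```text
t: 10.52
eef_pos: [482.0, -14.2, 380.3]
tcp_rot: [3.141, -0.001, 0.116]
ft_force: [-0.1, 1.1, 0.1]
opening: 0.499
grip_force: 0.0
```

step_arm([
  {"slide":[0,0,0],"roll":0},
  {"slide":[0,0,0],"roll":0},
  {"slide":[0,0,0],"roll":0},
  {"slide":[0,0,0],"roll":0},
  {"slide":[0,0,0],"roll":0},
])

```text
t: 11.15
eef_pos: [481.3, -14.2, 380.1]
tcp_rot: [3.141, 0.0, 0.116]
ft_force: [0.0, 0.3, 0.3]
opening: 0.502
grip_force: 0.0
```

step_arm([
  {"slide":[0,0,0],"roll":0},
  {"slide":[0,0,0],"roll":0},
  {"slide":[0,0,0],"roll":0},
  {"slide":[0,0,0],"roll":0},
  {"slide":[0,0,0],"roll":0},
])

```text
t: 11.78
eef_pos: [481.3, -14.2, 380.2]
tcp_rot: [3.141, -0.0, 0.116]
ft_force: [-0.7, 0.4, -0.3]
opening: 0.501
grip_force: 0.0
```

Run:
```python
from h import *
s=cam('side')
cv2.imwrite('pics/i.png',cv2.resize(s['color'][100:260,210:410,::-1],(740,592),interpolation=cv2.INTER_CUBIC))
for k in range(3):
  s=cam('side');q=pts(s).reshape(-1,3)
  m=(abs(q[:,0]-630)<60)&(abs(q[:,1]-4)<50)&(q[:,2]>228)&(q[:,2]<280);print('grip',q[m].mean(0),m.sum())
  m=(abs(q[:,0]-630)<60)&(abs(q[:,1]-4)<60)&(q[:,2]>60)&(q[:,2]<120);print('cup',q[m].mean(0),m.sum())
```

```text
grip [628.34644574   9.78763537 247.80638128] 205
cup [628.1721851    8.26430491 100.37252349] 637
grip [628.27422047   9.56757393 247.69562336] 205
cup [628.08203965   8.28104739 100.45510922] 639
grip [628.36792061   9.6867071  247.79620832] 204
cup [628.02470956   8.02633168 100.35029513] 641
```

View pics/i.png

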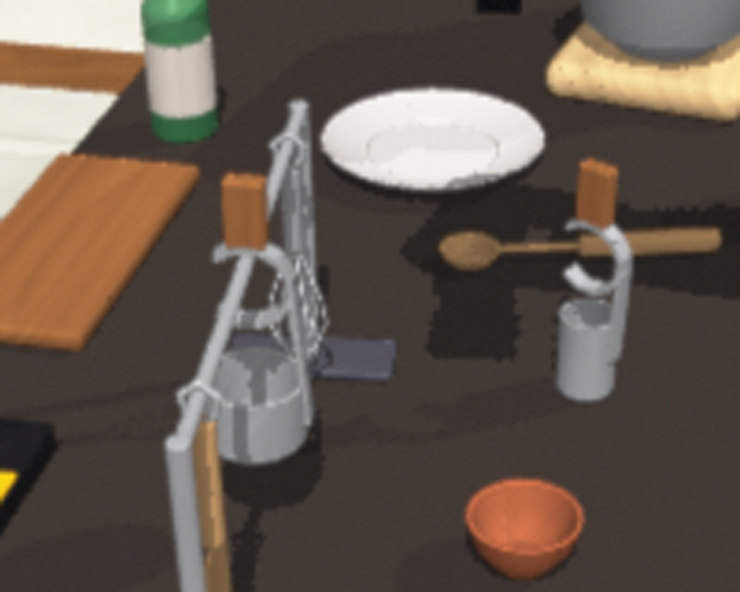

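The dipper hangs still at mid-bar (ring on the bar at (245,250)), the narrow one still stands at (590,350), and the gripper is clear.

```bash
python3 -c "
from cell import env;print(env.job_done())"
```

```text
the job is handed in; nothing more can be done
None
```

The wide dipper hangs freely near the middle of the rail, between the turner and the whisk; the narrow dipper was left untouched, and the job was handed in at about 12 s (limit 37 s).

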